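Release two capacitors from the bench feeder with its lever

ROBOT

A 6-joint arm with a two-finger parallel gripper is mounted at the origin on the work surface. World frame = base frame: x ahead of the robot, y to its left, z up, the work surface at z = 0. Lengths are in m, angles in rad, forces in N, time in s.
With the tool pointing down it reaches from about 0.275 to 0.875 m from the base axis. Payload 12.5 kg.
Tool frame: the origin (TCP) lies at the very end of the fingers, on their centre line; the grasp point (between the pads) lies 19 mm behind it; x points along the fingers, y is the direction in which the jaws open and shut, and the axes are right-handed (so a half turn about x gives the same grasp; the last joint's range is limited). The gripper opens to 85 mm and grips with 20 to 120 N. Pads are 22 mm wide; open, the fingers measure 114 mm over their backs; the gripper's body (76 mm by 85 mm) begins 54 mm behind the grasp point. The pads swing forward as they close: fully open they stand 13 mm farther back than shut.
Start: joints at [-0.085, 0.351, 1.652, -0, 1.139, -0.085], TCP at [0.55, 0, 0.199] pointing down, gripper open.
Joint ranges: [-2.75, 2.75], [-0.79, 2.1], [0.01, 2.65], [-1.57, 4.71], [0.07, 3.14], [-2.87, 2.87]. Speed limits (rad/s): [2.22, 2.22, 2.79, 3.14, 3.14, 3.14].

INTERFACE

Orientations are given as a 3x3 rotation matrix whose columns are the frame's x, y, z axes.
In Python, from bench import manip gives the robot as it stands. Calls block until the motion is done:
- manip.move_ptp(position, orientation): joint-space move of the TCP to a pose.
- manip.move_l(position, attitude=None, max_speed=0.15): straight line of the TCP; attitude=None keeps the orientation; max_speed is the mean speed in m/s.
- manip.move_j(angles): joint-space move.
- manip.set_gripper(opening, effort=None): opening from 0.0 (shut) to 1.0 (fully open); effort is the grip in N (None keeps the last); returns when the fingers have stopped.
- manip.dwell(seconds).
- manip.inverse_kinematics(position, orientation): joint angles nearest the present ones, or None.
- manip.grab_frame(name): name is "scene" or "side" or "wrist"; returns (picture, depth): 400x640x3 uint8, red, green, blue; 400x640 float32, m along the optical axis (not along the pixel's ray), 0 where there is no reading.
- manip.get_calibration(name): a dict with "camera_matrix" (3x3 intrinsics, pixels), "k1" (the pictures are not rectified: a ray, as slopes to the right and down, at radius r is drawn at 1 + k1 r^2 times it, then the intrinsics apply), "R" (3x3) and "t" (3): a world point X has camera coordinates R X + t. Camera axes: x right, y down, z forward; pixel columns grow to the right and rows downward; lengths in m; the calibration is good to about 2 mm. A picture is of the moment at which its call begins: read the wrist's pose just before it. get_calibration takes no time and is no camera call; for the wrist camera it gives the pose at the moment of the call.
A pose or a line that the arm cannot do raises manip.Unreachable and nothing moves.
- manip.sign_off(): hands the job in, once; it reports no verdict.
Trained networks look in the newest picture that a camera, given by its name, has taken for a name from the list of things; names that differ only in an ending like _2 or _b are one class to them, and where a whole thing is asked for, a point or a joint stands for the part that bears it (a point fixed in the world has none). Each returns a list of dicts, best first, with "confidence" (0 to 1); they miss things now and then, are a little off and sometimes report something else, mostly with a low value. They report only what shows in the picture. A call takes as long as a camera call. They do not tell look-alikes from the thing itself.
- manip.look_for(camera, name): "at" ([x, y, z] in m, in world coordinates, good to about 4 mm: the middle of the surface that is visible of it).
Readings, each from a call of its own:
- manip.current_time(): time.
- manip.current_qpos(): joint angles.
- manip.current_joint_vel(): joint speeds.
- manip.current_joint_torque(): joint torques, N m.
- manip.current_ee_pos(): TCP position.
- manip.current_tcp_rot(): TCP orientation.
- manip.current_force(): force on the tool from outside, world axes, zero at the start.
- manip.current_ft_torque(): the same for the moment, N m.
- manip.current_grip_width(): opening from 0.0 (shut) to 1.0 (fully open).
Only numpy, scipy, OpenCV 4.12 (cv2) and the standard library are available. Lean on these libraries where they do the work, as an engineer would, in place of code of your own. Each camera call takes 0.05 s, during which the arm holds its last target.

TASK

With the fingertips, press down the yellow pad on the long end of the feeder's lever so that the short end raises the heavy steel flap, and keep it down until both blue capacitors have rolled out from under the flap into the open catch tray. Then ease the lever back up slowly, so that the flap comes down shut without dropping, and let go. Do not grasp or lift anything, do not touch the flap or the capacitors, and leave the things standing around undisturbed.

Things in the scene. Friction and masses are not known exactly. Their poses are not given: they have to be found in the camera images.
- feeder: capacitor feeder, fixed, base plate 165 x 315 x 10 mm, about 115 mm tall. Origin on the table below the lever's pivot, z up. In its frame: lever along y over x = 0, long end to -y; chute parallel to it, centre x = 70 mm, inner width 58, outer edges at 36 and 104 mm, falling 12 degrees to -y; flap hinge at y = 125, height 108 mm; the flap's lip blocks the chute at y = -25 mm
- lever: steel lever bar, 14 mm wide, 12 thick, 0.18 kg, lying loose with its cross pin in the feeder's notches. Origin at the pin's centre; its own y points to the short end: roller 60 mm from the pin under the flap's red ear. Long end: yellow pad. At rest it is level, held by the flap's weight; the pad takes about 2 to 5 N to press down and comes back up by itself with the flap
- pad (a point): centre of the upper face of the yellow press pad, 44 mm across the bar by 50 mm along it, 8 mm thick, on the lever's long end (y = -170 mm in the lever's frame); the face is 107 mm above the table at rest and about 52 mm when the lever meets its stop (18 degrees); the pad moves about 8 mm towards the pivot on the way
- pivot (a point): point on the feeder where the lever's cross pin rests, 97 mm above the table
- stop (a point): top of the rubber stop under the lever, 61 mm above the table, 85 mm from the pivot, that ends the lever's travel. Two guide uprights beside it, 31 mm apart outside, straddle the bar; their tops are 106 mm above the table
- flap (a joint): opening angle of the flap, rad: 0 shut, about 0.28 with the lever on its stop. The capacitors roll out above about 0.16 rad; both are in the tray within about 2 s. Let go suddenly, the flap drops hard
- flap_front (a point): middle of the top of the front edge of the flap. The flap: heavy dark steel flap (about 0.9 kg), 72 x 153 x 6 mm with a window, a weight bar and a downturned lip on its front edge and a red ear over the lever's short end. 150 mm from its hinge, 123 mm above the table when shut
- cap_a: blue capacitor, cylinder 36 mm diameter, 50 mm long, 75 g, lying across the chute against the flap's lip. Origin at its centre; x along its axis
- cap_b: second, equal blue capacitor, behind the first in the chute. Origin at its centre; x along its axis
- tray (a point): point on the catch tray's floor, 35 mm before its end wall. The tray is the open lower part of the chute, from the lip (y = -25 mm in the feeder's frame) to the end wall (y = -136 mm, wall top 61 mm above the table)
- knob: bystander: loose aluminium control knob, 44 mm diameter, 26 mm tall. Origin at the centre of its underside
- transformer: bystander: small transformer, 50 x 50 x 42 mm. Origin at the centre of its underside
- jar: bystander: amber glass jar with black cap, 44 mm diameter, 55 mm tall. Origin at the centre of its underside
- screwdriver: bystander: screwdriver with orange handle, 170 mm long, lying on the robot's side of the feeder. It lies along its own x
Things that resemble listed ones, but are neither listed nor needed, are in the scene too. What is shaped like the cap_b but green or red is not meant.

How it is judged:
On the way, in this order (a step that is already met when the one before it is completed fails the run):
1. the lever, pressed by the fingers, raises the flap (value of joint flap above 0.12 rad and contact force between the fingers and lever above 0.5 N), for 0.05 s.
2. both capacitors have rolled into the catch tray while the flap is still held up (y of cap_a in the frame of feeder between -0.14 and -0.06 m and z of each of cap_a, cap_b in the frame of feeder below 0.068 m and x of cap_a in the frame of feeder between 0.04 and 0.1 m and y of cap_b in the frame of feeder between -0.14 and -0.06 m and x of cap_b in the frame of feeder between 0.04 and 0.1 m and value of joint flap above 0.12 rad), for 0.1 s.
At the end, for the whole second after the job is handed in: both capacitors lie at rest in the catch tray (centres more than 35 mm past the lip), the flap is shut to within 0.03 rad, and the lever rests level in its fulcrum (pin within 6 mm of its place, pad higher than 98 mm) (y of cap_a in the frame of feeder between -0.14 and -0.06 m and z of each of cap_a, cap_b in the frame of feeder below 0.068 m and x of cap_a in the frame of feeder between 0.04 and 0.1 m and y of cap_b in the frame of feeder between -0.14 and -0.06 m and x of cap_b in the frame of feeder between 0.04 and 0.1 m and value of joint flap below 0.03 rad and distance between lever and pivot below 0.006 m and height (world z) of pad above 0.098 m and linear speed of each of cap_a, cap_b below 0.02 m/s); the robot touches nothing.
It fails at once if the flap drops (closes faster than 2 rad/s) (velocity of joint flap below -2 rad/s).
It fails at once if the robot touches the flap or a capacitor (contact force between any of the fingers, the arm and cap_a above 1 N or contact force between any of the fingers, the arm and cap_b above 1 N or contact force between any of the fingers, the arm and flap above 1 N).
It fails at once if the lever is lifted out of its fulcrum (distance between lever and pivot above 0.012 m).
It fails at once if a capacitor leaves the chute and tray (z of any of cap_a, cap_b in the frame of feeder above 0.11 m or height (world z) of any of cap_a, cap_b below 0.035 m).
It fails at once if a thing standing around is moved by more than 20 mm or lifted (distance of any of knob, transformer, jar, screwdriver from where it was at the start of the episode above 0.02 m).
It also fails if it takes over 29 s, if anything falls off the work surface, if the arm or the gripper's body presses on something with over 40 N, if the wrist force passes 120 N, or if a joint passes its speed limit or range.

## Working session

There is one attempt and no reset: what is moved stays moved. The work goes in short steps, each a Python script; the robot and the scene stay as the last script left them, time stands still between calls to the robot, and variables do not carry over. Pictures are saved under pics/ and viewed, and the job is handed in when it is done.

```bash
mkdir -p pics; ls
cat > h.py <<'E'
import numpy as np, cv2
from bench import manip
def save(n,f):
    p,d=manip.grab_frame(n); cv2.imwrite(f'pics/{f}.png',p[:,:,::-1]); np.save(f'pics/{f}.npy',d); return p,d
def ray(c,u,v):
    K=np.array(c['camera_matrix']);
    q=cv2.undistortPoints(np.array([[[u,v]]],float),K,np.array([c['k1'],0,0,0.]))[0,0]
    return np.array([q[0],q[1],1.])
def px2w(c,u,v,z): return np.array(c['R']).T@(ray(c,u,v)*z-np.array(c['t']))
def w2px(c,X):
    K=np.array(c['camera_matrix']);R=np.array(c['R']);t=np.array(c['t'])
    return cv2.projectPoints(np.array([X],float),cv2.Rodrigues(R)[0],t,K,np.array([c['k1'],0,0,0.]))[0][0,0]
E
python3 - <<'E'
from h import *
for n in ("scene","side"):
    save(n,n+"0")
    for k in ("pad","flap_front","lever","tray","cap_a","feeder","screwdriver","jar","knob","transformer"):
        try: print(n,k,[(np.round(r["at"],3).tolist(),round(r["confidence"],2),np.round(w2px(manip.get_calibration(n),r["at"])).tolist()) for r in manip.look_for(n,k)][:4])
        except Exception as e: print(n,k,repr(e))
print(manip.current_time(),manip.current_force())
E
```

```text
pics
scene pad [([0.579, -0.057, 0.103], 0.78, [280.0, 173.0]), ([0.642, 0.08, 0.036], 0.53, [323.0, 231.0])]
scene flap_front [([0.615, 0.116, 0.112], 0.84, [343.0, 209.0])]
scene lever [([0.578, -0.056, 0.103], 0.57, [281.0, 173.0]), ([0.74, -0.189, 0.029], 0.31, [200.0, 223.0]), ([0.447, 0.058, 0.02], 0.18, [345.0, 172.0])]
scene tray [([0.643, 0.077, 0.042], 0.66, [321.0, 229.0])]
scene cap_a [([0.578, 0.288, 0.028], 0.85, [417.0, 243.0]), ([0.776, 0.151, 0.04], 0.83, [327.0, 293.0]), ([0.695, 0.302, 0.034], 0.8, [409.0, 289.0]), ([0.624, 0.087, 0.098], 0.7, [329.0, 211.0])]
scene feeder [([0.645, 0.073, 0.036], 0.72, [319.0, 231.0])]
scene screwdriver [([0.447, 0.052, 0.021], 0.59, [343.0, 171.0])]
scene jar [([0.549, -0.238, 0.046], 0.84, [225.0, 157.0])]
scene knob [([0.738, -0.188, 0.027], 0.66, [202.0, 223.0])]
scene transformer [([0.651, -0.208, 0.036], 0.76, [214.0, 191.0])]
side pad [([0.569, -0.086, 0.102], 0.81, [331.0, 238.0]), ([0.729, -0.198, 0.023], 0.48, [423.0, 282.0])]
side flap_front [([0.621, 0.086, 0.109], 0.88, [324.0, 180.0])]
side lever [([0.577, -0.085, 0.103], 0.91, [335.0, 236.0]), ([0.6, 0.026, 0.043], 0.45, [325.0, 220.0])]
side tray [([0.598, 0.03, 0.047], 0.69, [323.0, 218.0]), ([0.543, -0.257, 0.05], 0.61, [352.0, 325.0])]
side cap_a [([0.768, 0.132, 0.029], 0.78, [370.0, 182.0]), ([0.629, 0.086, 0.096], 0.54, [327.0, 184.0]), ([0.692, 0.306, 0.031], 0.54, [318.0, 151.0]), ([0.779, 0.026, 0.028], 0.51, [393.0, 207.0])]
side feeder [([0.602, 0.029, 0.045], 0.85, [325.0, 218.0])]
side screwdriver [([0.441, 0.041, 0.019], 0.68, [256.0, 240.0])]
side jar [([0.545, -0.255, 0.051], 0.81, [353.0, 324.0])]
side knob [([0.728, -0.195, 0.024], 0.87, [422.0, 281.0])]
side transformer [([0.633, -0.235, 0.039], 0.9, [391.0, 305.0])]
1.1 [-0.57548239  0.37829368 -0.27617777]
```

View pics/scene0.png

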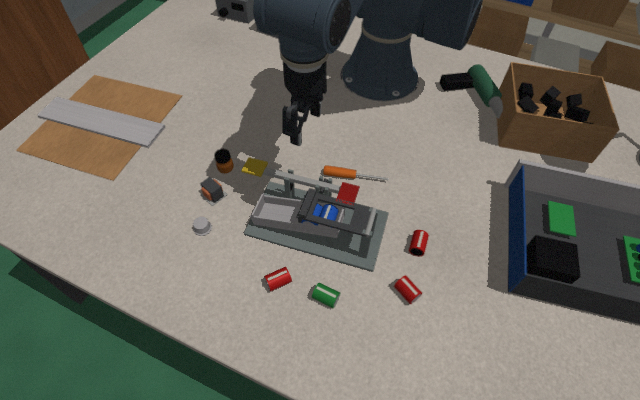

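View pics/side0.png

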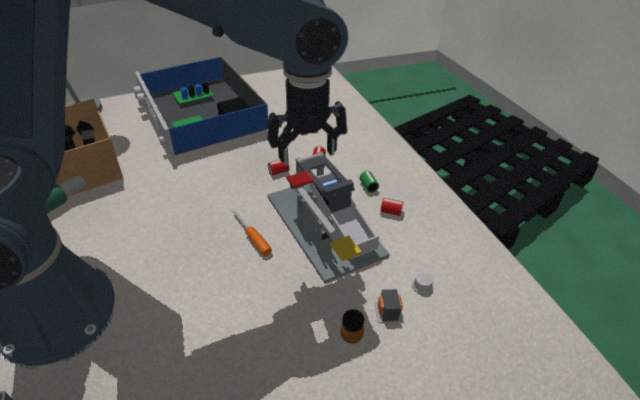

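The scene picture shows the feeder in the centre: yellow pad at (255,167), lever bar running to the red ear at (347,192), and two blue capacitors under the flap at (327,213). The red and green cylinders outside are look-alikes. In the side picture the pad is at (346,247). The network's pad at (280,173) sits off the yellow patch, so I'll measure it by colour and depth.

```bash
cat > m.py <<'E'
from h import *
def seg(n,f,lo,hi,box,zr=None,floor=None):
    p=cv2.imread(f'pics/{f}.png');d=np.load(f'pics/{f}.npy');c=manip.get_calibration(n)
    m=cv2.inRange(cv2.cvtColor(p,cv2.COLOR_BGR2HSV),lo,hi)
    b=np.zeros_like(m);b[box[1]:box[3],box[0]:box[2]]=255;m&=b
    v,u=np.nonzero(m); P=np.array([px2w(c,x,y,d[y,x]) for x,y in zip(u,v) if d[y,x]>0])
    return P,u,v
E
python3 - <<'E'
from m import *
for n,f,box in(("scene","scene0",(230,145,280,190)),("side","side0",(320,225,370,265))):
    P,u,v=seg(n,f,(20,120,80),(35,255,255),box)
    print(n,len(P),u.mean(),v.mean(),np.median(P,0).round(4),P.min(0).round(3),P.max(0).round(3))
    Q=P[P[:,2]>0.098]; print(' top',len(Q),Q.mean(0).round(4), cv2.minAreaRect(Q[:,:2].astype(np.float32)*1000), np.median(Q[:,2]))
for n,f,box in(("scene","scene0",(330,175,370,210)),("side","side0",(280,168,320,190))):
    for lo,hi in(((0,150,80),(6,255,255)),((174,150,80),(180,255,255))):
        P,u,v=seg(n,f,lo,hi,box)
        if len(P): print('ear',n,len(P),u.mean(),v.mean(),np.median(P,0).round(4),P.min(0).round(3),P.max(0).round(3))
for n,f in(("scene","scene0"),("side","side0")):
    p=cv2.imread(f'pics/{f}.png')
    x,y=(215,140) if n=="scene" else (260,140)
    cv2.imwrite(f'pics/{f}_crop.png',cv2.resize(p[y:y+130,x:x+185],None,fx=4,fy=4,interpolation=cv2.INTER_CUBIC))
E
```

```text
scene 318 254.26708074534162 166.54658385093168 [ 0.5891 -0.1197  0.1066] [ 0.562 -0.147  0.099] [ 0.61  -0.095  0.111]
 top 318 [ 0.5888 -0.1202  0.1065] ((586.4523315429688, -121.51781463623047), (44.64149475097656, 50.29120635986328), 7.037432670593262) 0.1065534192341345
side 445 345.3557046979866 247.86800894854585 [ 0.583  -0.1258  0.107 ] [ 0.56  -0.149  0.026] [ 0.608 -0.04   0.111]
 top 444 [ 0.5829 -0.125   0.1069] ((583.6846313476562, -122.86004638671875), (43.256099700927734, 51.29721450805664), 8.505690574645996) 0.10702754232436404
ear scene 306 347.5016286644951 192.69055374592833 [0.5717 0.1083 0.1114] [0.544 0.086 0.108] [0.6   0.13  0.115]
ear scene 4 344.5 187.25 [0.5565 0.0945 0.1116] [0.549 0.091 0.111] [0.58  0.105 0.114]
ear side 262 298.0 178.06037735849057 [0.5691 0.1067 0.1119] [0.542 0.086 0.009] [0.601 0.279 0.115]
ear side 15 292.1333333333333 172.53333333333333 [0.5777 0.2735 0.0235] [0.568 0.088 0.009] [0.596 0.278 0.113]
```

View pics/scene0_crop.png

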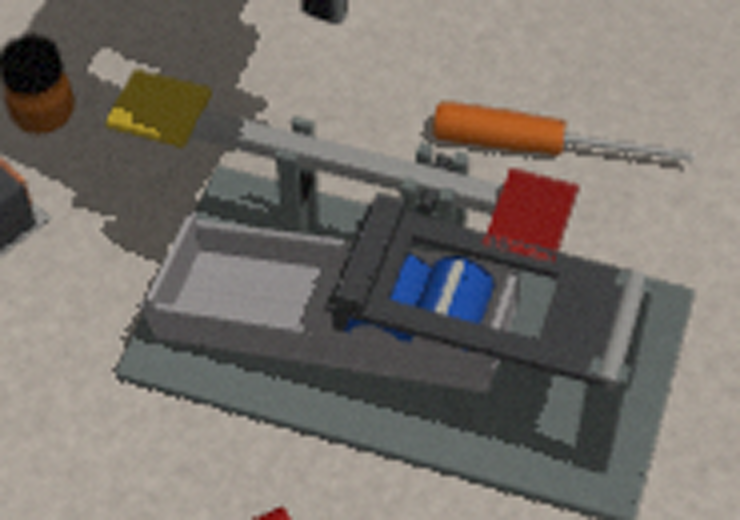

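View pics/side0_crop.png

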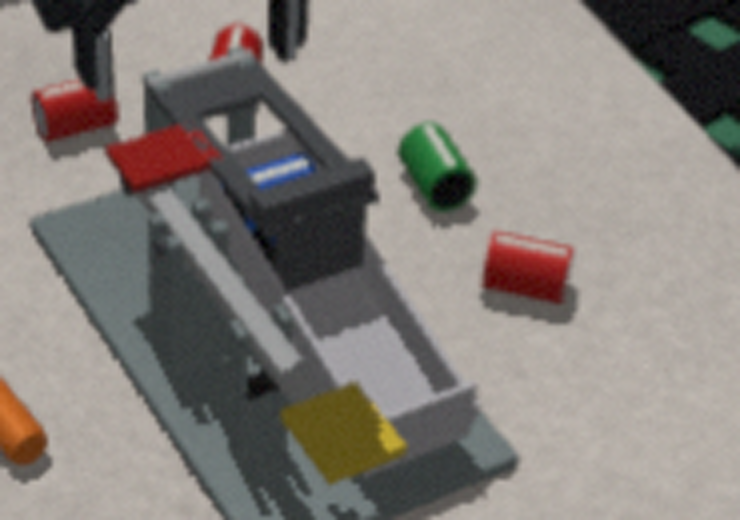

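The pad centre measures about (0.585, -0.122, 0.107). The height matches the given 107 mm, the patch size matches 44 x 50 mm, and yaw is about +8°. In the enlarged crop, the only yellow patch sits on the long end of the bar. I'll shut the gripper and move above it.

Run:
```python
from h import *
R=np.array(manip.current_tcp_rot()); print(R.round(2).tolist())
manip.set_gripper(0.0)
c,s=np.cos(np.radians(8)),np.sin(np.radians(8))
Rz=np.array([[c,-s,0],[s,c,0],[0,0,1]])
a=R[:,1]; print('yaw jaw',np.degrees(np.arctan2(a[1],a[0])))
R2=np.array([[0,-s,c],[0,c,s],[-1,0,0]])  # x down, y along bar
if np.dot(R2[:,1],R[:,1])<0: R2[:,1:]*=-1
if abs(np.dot(R2[:,1],R[:,1]))<.7:  # jaw across the bar
    y=np.array([c,s,0]); y*=np.sign(y@R[:,1]); R2=np.stack([[0,0,-1],y,np.cross([0,0,-1],y)],1)
print(R2.round(2).tolist(),np.linalg.det(R2))
manip.move_ptp([0.585,-0.122,0.150],R2)
np.save('R2.npy',R2)
save("scene","scene1");save("side","side1")
for f,x,y in(("scene1",215,110),("side1",260,140)):
    p=cv2.imread(f'pics/{f}.png'); cv2.imwrite(f'pics/{f}_crop.png',cv2.resize(p[y:y+130,x:x+185],None,fx=4,fy=4,interpolation=cv2.INTER_CUBIC))
print(manip.current_time(),manip.current_ee_pos(),manip.current_force())
```

```text
[[0.0, 1.0, 0.0], [0.0, 0.0, -1.0], [-1.0, 0.0, -0.0]]
yaw jaw 0.00035748009007759054
[[0.0, 0.99, 0.14], [0.0, 0.14, -0.99], [-1.0, 0.0, 0.0]] 1.0
2.5667 [ 0.5851514  -0.12113724  0.15056135] [ 0.21975582  0.04273125 -0.03643333]
```

View pics/side1_crop.png

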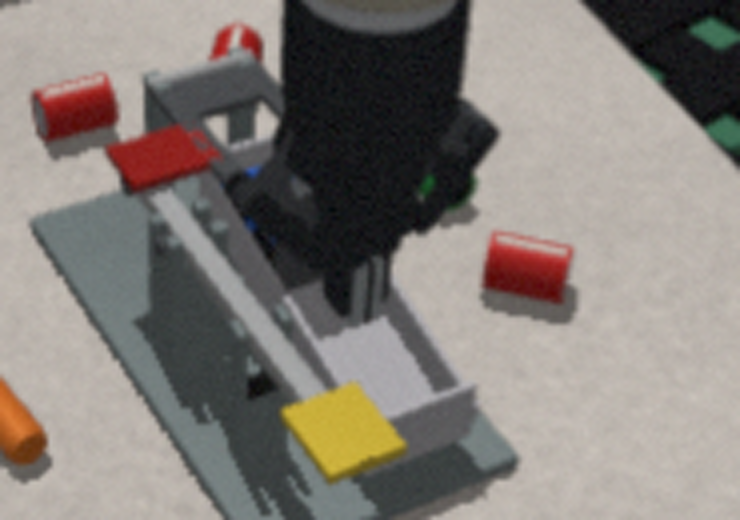

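View pics/scene1_crop.png

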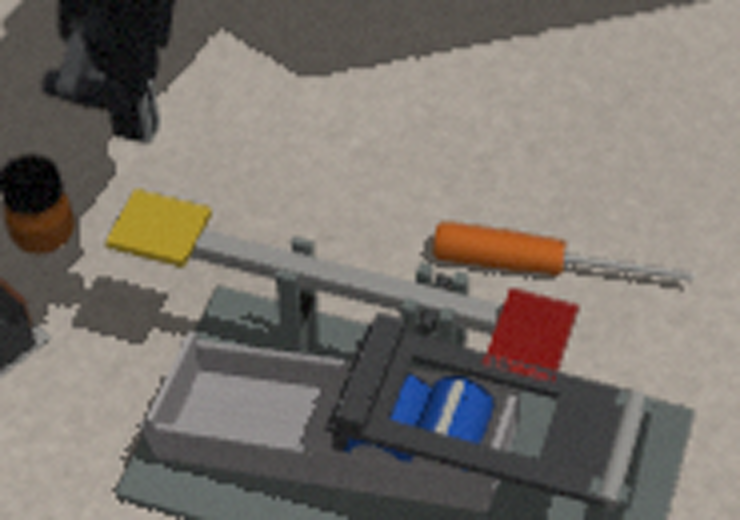

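The pictures show the shut fingertips at about (351,218) in side and (249,144) in scene. I'll check the calibration by projecting the TCP, and re-measure the pad now that it is lit.

Run:
```python
from m import *
for n,f,box in(("scene","scene1",(230,145,280,190)),("side","side1",(320,225,370,265))):
    P,u,v=seg(n,f,(20,120,60),(35,255,255),box)
    Q=P[(P[:,2]>0.098)]; c=manip.get_calibration(n)
    r=cv2.minAreaRect(Q[:,:2].astype(np.float32)*1000)
    print(n,u.mean(),v.mean(),r,np.median(Q[:,2]),'tcp px',w2px(c,manip.current_ee_pos()),'pad px',w2px(c,[.585,-.122,.107]))
```

```text
scene 254.2378048780488 166.53048780487805 ((586.7901611328125, -121.50513458251953), (44.113067626953125, 50.163848876953125), 8.211169242858887) 0.10671336576006295 tcp px [252.27308352 152.60855058] pad px [254.31972381 165.01801451]
side 345.29978118161927 247.63894967177242 ((583.885009765625, -122.56208038330078), (44.50010299682617, 50.71965789794922), 5.7103118896484375) 0.10700117668583164 tcp px [346.83154835 230.12365989] pad px [345.75507296 246.4708324 ]
```

The visible tips are about 28 mm above the projected TCP. I'll take fresh pictures in case the arm was still settling.

```bash
python3 - <<'E'
from h import *
print(manip.current_ee_pos(),manip.current_joint_vel(),manip.current_grip_width())
for n,x,y in(("scene",215,110),("side",260,140)):
    save(n,n+"2");p=cv2.imread(f'pics/{n}2.png');q=w2px(manip.get_calibration(n),manip.current_ee_pos())
    o=cv2.resize(p[y:y+130,x:x+185],None,fx=4,fy=4,interpolation=cv2.INTER_CUBIC); a=tuple(int(t) for t in ((q-[x,y])*4+2)); cv2.drawMarker(o,a,(255,0,255),0,12)
    cv2.imwrite(f'pics/{n}2_crop.png',o)
E
python3 -c "
import cv2;a=cv2.imread('pics/scene2_crop.png');b=cv2.imread('pics/side2_crop.png')
cv2.imwrite('pics/both2.png',cv2.hconcat([a[:,:400],b[:,180:580]]))"
```

```text
[ 0.5851514  -0.12113724  0.15056135] [ 0.00823323 -0.00534994 -0.00043016 -0.00147139 -0.00091164 -0.00307323] 0.00010786603540413591
```

View pics/both2.png

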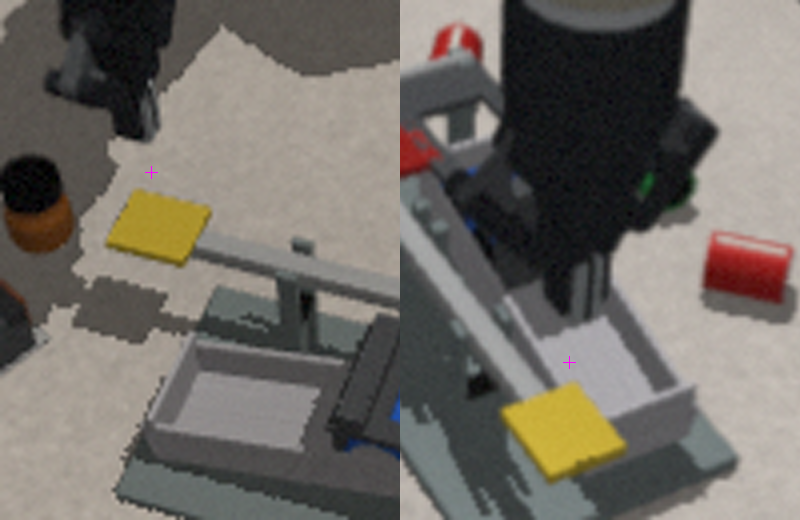

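Same result. I'll measure the tip from depth.

Run:
```python
from h import *
for n,x0,y0,x1,y1 in(("scene",240,125,258,150),("side",335,195,365,224)):
    d=np.load(f'pics/{n}2.npy');c=manip.get_calibration(n)
    P=np.array([px2w(c,u,v,d[v,u]) for v in range(y0,y1) for u in range(x0,x1) if d[v,u]>0])
    Q=P[(np.hypot(P[:,0]-.585,P[:,1]+.121)<.05)&(P[:,2]>.115)]
    print(n,len(Q),Q.min(0).round(4),Q.max(0).round(4)); B=Q[Q[:,2]<Q[:,2].min()+.01]; print(B.mean(0),B.min(0),B.max(0))
print(manip.current_time(), manip.current_force())
```

```text
scene 256 [ 0.5732 -0.1295  0.1829] [ 0.6317 -0.1028  0.2712]
[ 0.59174865 -0.11645785  0.18828095] [ 0.58116837 -0.12787138  0.18287804] [ 0.5988153  -0.11158305  0.19236345]
side 493 [ 0.5499 -0.1403  0.1831] [ 0.6101 -0.1161  0.2583]
[ 0.58419731 -0.12961749  0.18967721] [ 0.57323452 -0.1334922   0.18305993] [ 0.59905119 -0.11657712  0.19292967]
2.6667 [0.15179921 1.03315412 0.19707599]
```

Both depth cameras put the visible tips at z≈0.183, while the TCP reads 0.1505. That disagrees with the model by about 32 mm, though x and y agree within 5 mm. I'll find the contact by force and not rely on the nominal height.

Run:
```python
from h import *
def F(): return np.mean([manip.current_force() for _ in range(5)],0)
f0=F();print(f0)
manip.move_l([0.585,-0.122,0.112],max_speed=.08);print(manip.current_time(),manip.current_ee_pos(),F())
z=.112
while z>.066:
    z-=.005; manip.move_l([0.585,-0.122,z],max_speed=.05); f=F(); print(round(z,3),round(manip.current_time(),2),f.round(2),manip.current_ee_pos()[2].round(4))
    if f[2]-f0[2]>1.8: break
for n,x,y in(("scene",215,110),("side",260,140)):
    save(n,n+"3");p=cv2.imread(f'pics/{n}3.png')
    o=cv2.resize(p[y:y+130,x:x+185],None,fx=4,fy=4,interpolation=cv2.INTER_CUBIC)
    cv2.imwrite(f'pics/{n}3_crop.png',o)
a=cv2.imread('pics/scene3_crop.png');b=cv2.imread('pics/side3_crop.png')
cv2.imwrite('pics/both3.png',cv2.hconcat([a[:,:400],b[:,180:580]]))
```

```text
[0.15179921 1.03315412 0.19707599]
3.2917 [ 0.58505442 -0.12202479  0.11188237] [ 0.53516464 -0.31352176 -0.72030627]
0.107 3.54 [0.18 0.23 0.66] 0.1069
0.102 3.79 [ 0.44  0.17 -0.01] 0.1017
0.097 4.04 [0.8  0.12 0.72] 0.0966
0.092 4.29 [-0.02 -0.52 -0.45] 0.0916
0.087 4.54 [0.06 0.32 0.79] 0.0866
0.082 4.79 [-0.17  0.7   0.7 ] 0.0816
0.077 5.04 [-0.15  0.11  0.24] 0.0766
0.072 5.29 [ 1.82 -0.63  1.91] 0.072
0.067 5.54 [ 0.63 -1.09  1.51] 0.0671
0.062 5.79 [ 0.99 -1.56  2.14] 0.062
```

View pics/both3.png

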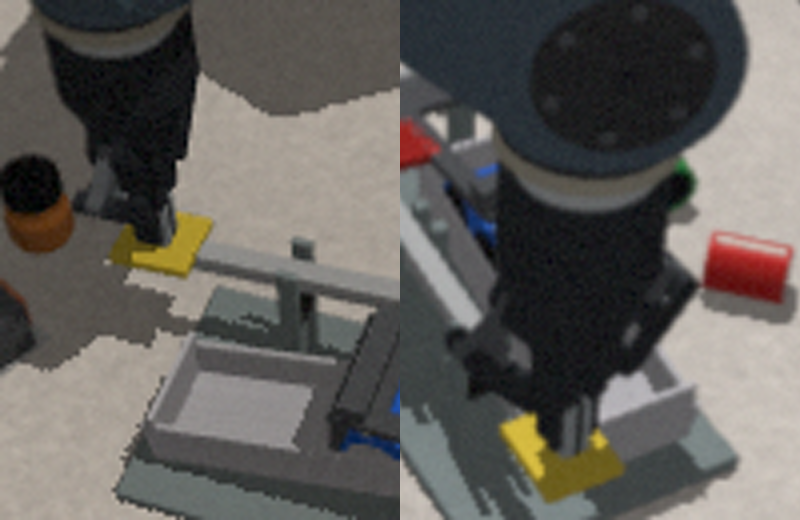

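The fingers are in contact, standing central on the pad at scene crop (155,240), and the lever has started down. Contact came at TCP z≈0.075, consistent with the 32 mm offset. I'll press on along the arc.

Run:
```python
from h import *
def F(): return np.mean([manip.current_force() for _ in range(5)],0)
for z,dy in((.050,.0015),(.038,.003),(.030,.0045),(.026,.005)):
    manip.move_l([0.585-.139*dy,-0.122+dy,z],max_speed=.05); f=F(); print(z,round(manip.current_time(),2),f.round(2),manip.current_ee_pos().round(4))
    if f[2]>15: break
manip.dwell(1.8)
for n,x,y in(("scene",215,110),("side",260,140)):
    save(n,n+"4");p=cv2.imread(f'pics/{n}4.png')
    o=cv2.resize(p[y:y+130,x:x+185],None,fx=4,fy=4,interpolation=cv2.INTER_CUBIC)
    cv2.imwrite(f'pics/{n}4_crop.png',o)
print(manip.current_time(),F())
```

```text
0.05 6.28 [ 1.   -1.56  0.44] [ 0.5846 -0.1204  0.0498]
0.038 6.67 [ 0.44 -3.34  3.22] [ 0.5845 -0.119   0.038 ]
0.03 6.99 [ 1.26 -3.34  0.91] [ 0.5844 -0.1175  0.03  ]
0.026 7.24 [ 1.06 -1.07  2.19] [ 0.5843 -0.1168  0.0261]
9.1417 [1.37982268 1.97732654 4.08434208]
```

View pics/scene4_crop.png

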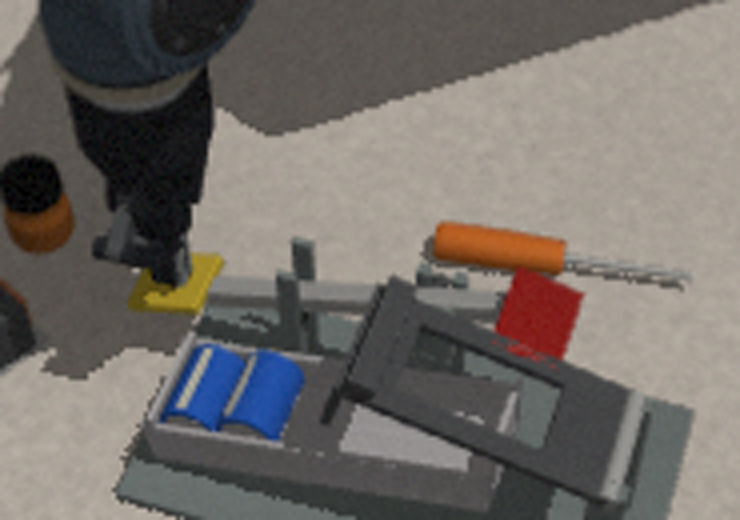

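View pics/side4_crop.png

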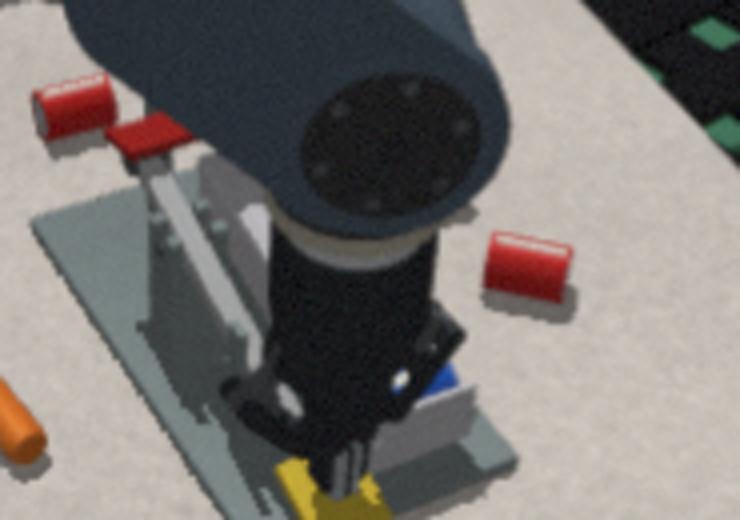

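The flap is raised, with its front edge at scene crop (375,330). Both blue capacitors lie in the tray against the end wall, at (205,388) and (265,393). Now I'll ease the lever back up along the arc.

Run:
```python
from h import *
def F(): return np.mean([manip.current_force() for _ in range(5)],0)
for z,dy,s in((.040,.003,.015),(.055,.001,.015),(.067,0,.012),(.078,0,.008),(.084,0,.01)):
    manip.move_l([0.585-.139*dy,-0.122+dy,z],max_speed=s); print(z,round(manip.current_time(),2),F().round(2))
manip.move_l([0.585,-0.122,.19],max_speed=.08)
manip.dwell(0.5)
for n,x,y in(("scene",215,110),("side",260,140)):
    save(n,n+"5");p=cv2.imread(f'pics/{n}5.png')
    o=cv2.resize(p[y:y+130,x:x+185],None,fx=4,fy=4,interpolation=cv2.INTER_CUBIC)
    cv2.imwrite(f'pics/{n}5_crop.png',o)
print(manip.current_time(),F())
from m import *
for n,f,box in(("scene","scene5",(230,145,280,190)),("side","side5",(320,225,370,265))):
    P,u,v=seg(n,f,(20,120,60),(35,255,255),box); print(n,u.mean(),v.mean(),np.median(P,0).round(4))
P,u,v=seg("scene","scene5",(105,150,50),(125,255,255),(245,185,300,230)); print('blue',len(P),P.min(0).round(3),P.max(0).round(3))
P,u,v=seg("scene","scene5",(0,150,80),(6,255,255),(330,175,370,210)); print('ear',u.mean(),v.mean(),np.median(P,0).round(4))
```

```text
0.04 10.23 [ 0.03 -1.82  0.56]
0.055 11.39 [0.12 0.33 1.02]
0.067 12.54 [0.78 1.57 2.73]
0.078 14.07 [-0.23  0.25 -0.45]
0.084 14.82 [ 1.1  -0.11 -0.94]
16.8917 [-0.14737175  0.23473549  0.183155  ]
scene 253.69908814589667 166.56231003039514 [ 0.5898 -0.1208  0.1067]
side 345.76789587852494 247.93709327548808 [ 0.5839 -0.1256  0.1069]
blue 445 [ 0.619 -0.077  0.054] [ 0.677 -0.007  0.078]
ear 347.12048192771084 193.23192771084337 [0.573  0.1077 0.1116]
```

View pics/scene5_crop.png

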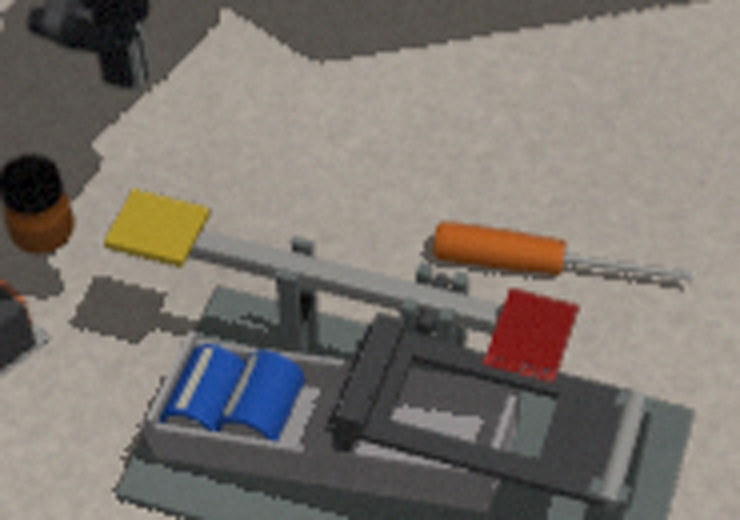

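View pics/side5_crop.png

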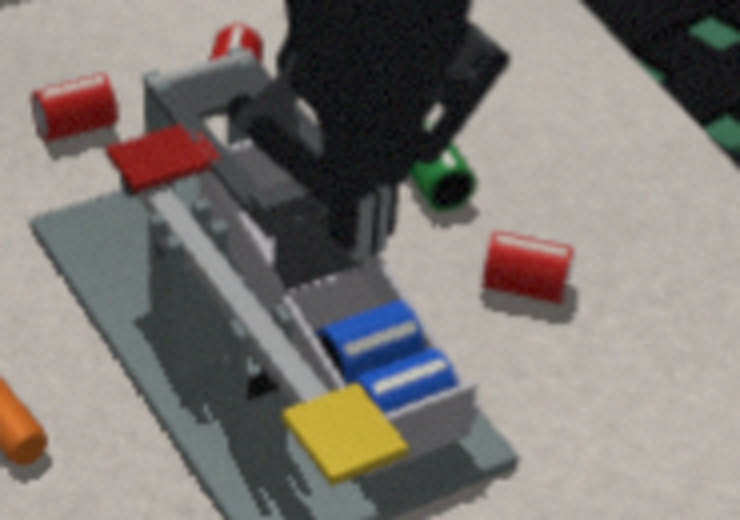

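The lever is level, the flap is shut, both capacitors are in the tray and the fingers are clear. I'm handing it in.

```bash
python3 -c "
from bench import manip; manip.sign_off()"
```

```text
the job is handed in; nothing more can be done
```

I pressed the yellow pad down with the shut fingertips until both blue capacitors had rolled into the tray. I then eased the lever up over about 5 s, let go, raised the hand clear and handed the job in after about 17 s. The hand-in gave no verdict.

**Last checks:**
- **Lever:** the pad face is back at 0.107 m, and the pad and the flap's red ear are within about 2 mm of where they started.
- **Flap and capacitors:** the last pictures show the flap shut and both capacitors side by side against the tray's end wall.
- **Bystanders:** the screwdriver and jar look unmoved in the pictures. I did not measure the bystanders again, and the transformer and knob were mostly or wholly outside the final close-ups.
- **Contact:** force readings while pressing stayed around 5 N or less, and close to zero after release.

**Disagreements:**
- **Fingertip height:** both cameras put the fingertips about 32 mm higher than the reported TCP. Contact came at a TCP height of about 0.075 m where 0.107 m was expected, so I set the pressing depth from the contact point.
- **Pad position:** the network's pad positions were up to about 65 mm off the yellow patch. I used colour and depth instead.

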